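Start a UV cure: latch the hood, switch the lamp on, start the timer

ROBOT

A 6-joint arm with a two-finger parallel gripper is mounted at the origin on a cart in front of the work surface, level with it; the furniture and walls round the work are solid. World frame = base frame: x ahead of the robot, y to its left, z up, the work surface at z = 0. Lengths are in m, angles in rad, forces in N, time in s.
With the tool pointing down it reaches from about 0.275 to 0.725 m from the base axis. Payload 5.6 kg.
Tool frame: the origin (TCP) lies at the very end of the fingers, on their centre line; the grasp point (between the pads) lies 19 mm behind it; z points along the fingers, y is the line along which they close (so a half turn about z gives the same grasp; the last joint's range is limited). The gripper opens to 85 mm and grips with 20 to 120 N. Pads are 22 mm wide; open, the fingers measure 114 mm over their backs; the gripper's body (76 mm by 85 mm) begins 54 mm behind the grasp point. The pads swing forward as they close: fully open they stand 13 mm farther back than shut.
Start: joints at [-1.058, 0.255, 0.108, 0, -1.424, -0.285], TCP at [0.124, -0.536, 0.231] pointing down, gripper open.
Joint ranges: [-2.95, 2.95], [-1.21, 1.97], [-1.09, 1.5], [-2.87, 1.71], [-2.94, -0.07], [-3.05, 3.05]. Speed limits (rad/s): [2.57, 2.57, 3.14, 3.14, 3.14, 3.14].

INTERFACE

Orientations are given as a unit quaternion [w, x, y, z].
In Python, from station import bot, cams, job gives the robot as it stands.
- The arm moves only by the tool inch_along, called by a JSON object that holds its "api" and its "payload". Schema: {"type":"object","properties":{"deltas":{"type":"string"},"squeeze":{"type":"number"},"only":{"type":"string"},"quiet":{"type":"boolean"},"lines":{"type":"string"}},"required":["deltas"],"additionalProperties":false}. deltas is a string of 1 to 12 rows, parted by semicolons, with the numbers parted by spaces; each row has 5 numbers: dx, dy, dz in m, then a turn about the tool's z in rad, then the finger opening in m; each row shifts and turns the commanded pose from where the row before left it, along the tool's axes as they then stand; what a row does not reach is not made up. A row lasts 1/8 s, in which the tool goes at most 0.0625 m and 0.188 rad, less where a joint would pass 70% of its speed; a pose out of reach is approached as far as the arm can. The fingers move at their own pace and stop on an object; squeeze is the grip in N (left out, the last holds). Time passes only in rows, so rows that do not move let the fingers close. The tool returns the time, the measured TCP pose, the force, the opening and the grip force at its end. only (a regular expression) keeps the lines of the reply that match it, lines (a string "A,B") keeps lines A to B, and quiet returns only ok. Input that does not fit is refused with a message, and nothing moves.
- bot.sense(): the state, without advancing time (a new reading comes with each control period).
- cams.snapshot(name): name is "scene" or "top"; returns a dict with "color" (420x560x3 uint8, red, green, blue), "fx", "fy", "cx", "cy" (pixels), "k1" (the pictures are not rectified: a ray, as slopes to the right and down, at radius r is drawn at 1 + k1 r^2 times it, then the intrinsics apply), "T" (4x4, takes a point from camera to world coordinates). Camera axes: x right, y up, looking along -z (the intrinsics and any distortion apply to the point x, -y, -z); pixel columns grow to the right and rows downward; lengths in m; the calibration is good to about 2 mm. A picture is of the moment at which its call begins. There is no depth.
- job.close_job(): hands the job in; it is judged then, once.
The state is a dict: "t": time; "joint_pos": joint angles; "qvel": joint speeds; "tau": joint torques, N m; "eef_pos": TCP position; "eef_rot": TCP orientation; "contact_force": force on the tool from outside, world axes, zero at the start; "wrist_torque": the same for the moment, N m; "grip_width": finger opening in m; "gripper_force": force on a finger pad.
Only numpy, scipy, OpenCV 4.12 (cv2) and the standard library are available. Lean on these libraries where they do the work, as an engineer would, in place of code of your own. Each camera call takes 0.05 s, during which the arm holds its last target. There are 200 camera calls.

TASK

A freshly glued lid lies in the UV curing station; start its cure with the closed fingertips, only pressing. Press the amber hood down by its black front pad until the latch catches and keeps it shut (so no light can escape), then press the red half of the lamp rocker down so that it flips over to on, and last press the timer's green start key right down and let it come up again. Do not lift or shift the timer, keep off its grey reset key and the lid under the hood, do not raise the hood, and leave everything else on the bench where it stands.

Things in the scene. Friction and masses are not known exactly. Their poses are not given: they have to be found in the camera images.
- station: UV curing station, fixed: grey box with white deck 50 mm above the table, 240 mm (x) by 230 mm (y, -132 to +97 mm). Origin on the table under it; x to its back (away from the robot), y left, z up. On the deck: nest with the glued lid under the amber hood, a black latch block with grey tab in front of the hood (86 mm above the table, 95 to 117 mm in front of the origin), lamp rocker front right.
- hood_hinge (a point): middle of the hood's hinge line, at the back of the station 56 mm above the table; fixed to the station, same axes; the hinge line runs along the station's y
- hood (a joint): opening angle of the amber see-through hood (168 mm long, 152 mm wide, top 40 mm above the hinge when shut), rad: 0 = shut, larger = front edge higher. A spring holds it open at 0.5 to 0.7 and lifts it again unless latched. At the pad it takes about 2 N on the way and 4 to 7 N over the last 18 mm, where the latch catches; hard stop at 0. Latched it rests at about 0.01.
- hood_pad (a point): middle of the top of the ribbed black press pad (36 by 100 mm) along the front edge of the hood's top. Moves with the hood about the hinge: 148 mm forward of the hinge line, measured along the hood's top, and 42.5 mm above it, square to the top. Its z axis is the outward normal of the top. The hood's front edge is 20 mm farther forward.
- bolt (a joint): latch bolt in the latch block, m: 0 = fully out (home), up to 0.010 = pushed back towards the front. A steel pin on the hood's front pushes it back by its sloped top on the way down, and it springs out over the pin when the hood is fully down.
- lamp_rocker (a joint): lamp rocker switch on the deck's front right, rad: 0 = off (red far half stands up), 0.35 = on (red far half down). It snaps over past 0.175 and stays; about 5 N on the red half.
- rocker_on (a point): pressing point on top of the rocker's red far half, 15 mm behind the rocker's pivot; moves with it (66 mm above the table when off, goes down about 5 mm). The rocker is 46 mm (station x) by 28 mm; the hood's side is 38 mm to its left.
- timer: loose bench timer, white and grey, 80 mm (its x) by 124 mm (its y) by 30 mm high, 0.3 kg, with a blank grey-green display on its far half and two round keys on its near half; origin under its centre, z up
- start_key (a joint): travel of the green start key (the one at the timer's -y side, robot's right), m: 0 = up, 0.004 = right down; springs back; about 4 N when right down
- start_top (a point): centre of the top of the green start key, 28 mm across, 38 mm above the table when up
- reset_key (a joint): travel of the grey reset key, m: 0 = up, 0.004 = down; not to be pressed
- reset_top (a point): centre of the top of the grey reset key, 28 mm across, 58 mm to the left of the green one
- glued_lid: cream moulded lid, 112 mm across, 12 mm thick, loose in the nest under the hood; origin under its centre
- half_shell: cream zig-zag half shell dish, 118 mm by 112 mm by 60 mm, bystander
- kraft_box: small kraft box, 34 mm by 46 mm by 56 mm, bystander

How it is judged:
By the outcome, as a careful person would: the job done as asked, in the order asked, and still so for the second after the job is handed in, with the robot touching nothing.
It also fails if it takes over 48 s, if anything falls off the work surface, if the arm or the gripper's body presses on something with over 40 N, if the wrist force passes 120 N, or if a joint passes its speed limit or range.

## Working session

There is one attempt and no reset: what is moved stays moved. The work goes in short steps, Python scripts to look and compute and a tool call to move; the robot and the scene stay as the last step left them, time stands still between calls to the robot, and variables do not carry over. Pictures are saved under pics/ and viewed, at most 10 in all, crops included, and the job is handed in when it is done.

```bash
mkdir -p pics; ls; python3 - <<'E'
from station import bot,cams,job
import cv2,pickle
s=bot.sense(); print(s)
for n in("scene","top"):
    d=cams.snapshot(n); cv2.imwrite(f"pics/{n}0.png",d["color"][:,:,::-1]); pickle.dump(d,open(f"{n}.pkl","wb")); print({k:d[k] for k in d if k!="color"})
E
```

```text
pics
{'t': 0.0, 'joint_pos': array([-1.05839498e+00,  2.55701079e-01,  1.07005561e-01, -4.62067559e-04,
       -1.42391908e+00, -2.84621069e-01]), 'qvel': array([-0.0006393 , -0.00109824, -0.0009356 , -0.00024089, -0.00049223,
        0.00139141]), 'tau': array([ 1.14112040e-04, -3.86631095e+01,  2.37942553e+01,  5.36513105e+00,
       -6.01078500e-03, -1.34633885e-05]), 'eef_pos': array([ 0.12414594, -0.5352876 ,  0.23042236]), 'eef_rot': array([-1.42178843e-04, -1.13610240e-01,  9.93524954e-01,  9.26571740e-04]), 'contact_force': array([ 0.01231587, -0.44287385,  0.2411977 ]), 'wrist_torque': array([-0.03731393, -0.0378529 , -0.01501025]), 'gripper_force': 0.0, 'grip_width': 0.08525955699492606}
{'fx': 519.719889492608, 'fy': 519.719889492608, 'cx': 286.5689878742281, 'cy': 211.58283952302935, 'k1': -0.12411922761714868, 'T': array([[ 0.86644242,  0.20597038, -0.45481176,  0.10199176],
       [-0.49913713,  0.33577776, -0.79882127, -0.8538713 ],
       [-0.01181785,  0.91914607,  0.39373956,  0.47678385],
       [ 0.        ,  0.        ,  0.        ,  1.        ]])}
{'fx': 393.21180056321367, 'fy': 393.21180056321367, 'cx': 278.7311352283676, 'cy': 213.39742175124059, 'k1': -0.004880015115178078, 'T': array([[-0.01756633,  0.99738168, -0.07015127,  0.47522493],
       [-0.99979789, -0.0182083 , -0.00852218, -0.1305984 ],
       [-0.0097772 ,  0.06998739,  0.99749996,  1.03067002],
       [ 0.        ,  0.        ,  0.        ,  1.        ]])}
```

View pics/scene0.png

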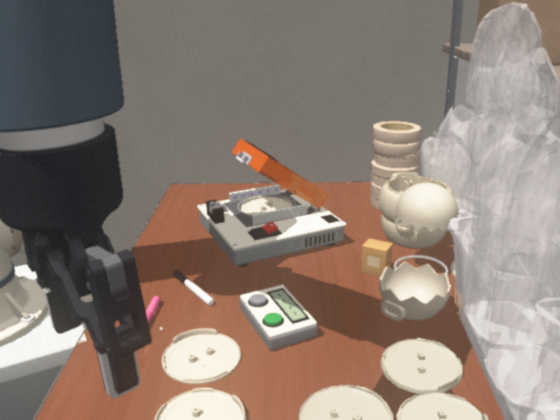

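View pics/top0.png

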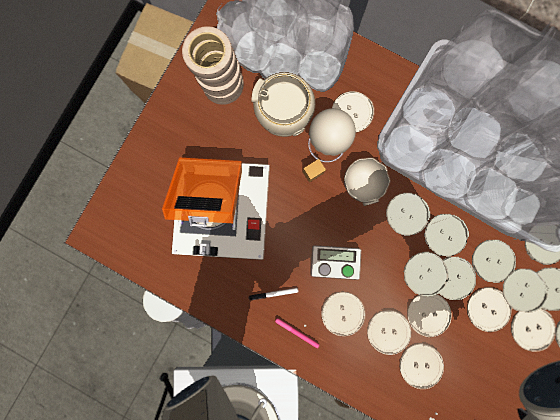

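The scene view shows the open amber hood at about (280,175), the red rocker at (270,229) and the green key at (272,320). In the top view the pad is at about (199,204), the rocker at (254,228), the green key at (348,271) and the grey key at (325,270). I'll enlarge the top view to get accurate corners.

```bash
python3 - <<'E'
import cv2
a=cv2.imread("pics/top0.png")[150:290,160:370]; cv2.imwrite("pics/tc.png",cv2.resize(a,None,fx=3.8,fy=3.8,interpolation=2))
a=cv2.imread("pics/scene0.png")[130:350,190:390-40]; cv2.imwrite("pics/sc.png",cv2.resize(a,None,fx=2.7,fy=2.7,interpolation=2))
E
```

```text
(no output)
```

View pics/tc.png

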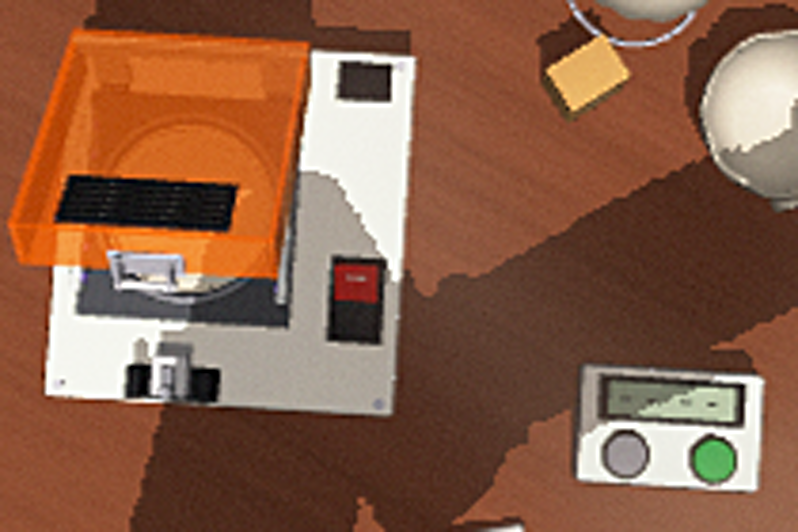

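View pics/sc.png

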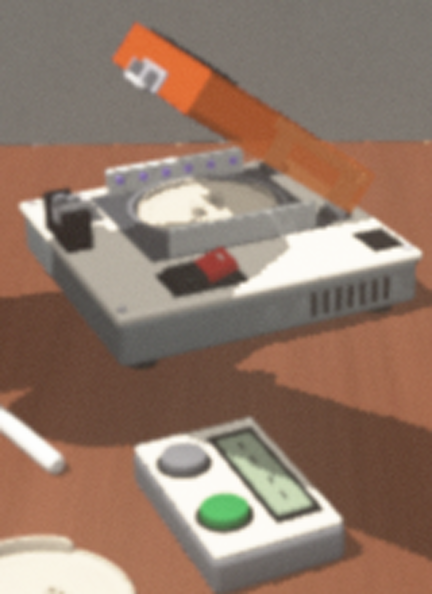

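```bash
cat > g.py <<'E'
import numpy as np,pickle
from scipy.optimize import least_squares
C={n:pickle.load(open(f"{n}.pkl","rb")) for n in("scene","top")}
def proj(n,P):
    d=C[n];T=d["T"];p=(np.atleast_2d(P)-T[:3,3])@T[:3,:3]
    s=np.c_[p[:,0]/-p[:,2],-p[:,1]/-p[:,2]];s=s*(1+d["k1"]*(s**2).sum(1,keepdims=True))
    return s*d["fx"]+[d["cx"],d["cy"]]
tc=lambda a:(np.array(a,float)+.5)/3.8+[160,150]-.5
sc=lambda a:(np.array(a,float)+.5)/2.7+[190,130]-.5
def W(x,y,yaw,p):
    p=np.atleast_2d(p);c,s=np.cos(yaw),np.sin(yaw)
    return np.c_[x+c*p[:,0]-s*p[:,1],y+s*p[:,0]+c*p[:,1],p[:,2]]
def hood(hx,hy,th,uvw):
    u,v,w=np.array(uvw,float).T
    return np.c_[hx-u*np.cos(th)+w*np.sin(th),hy+v,.056+u*np.sin(th)+w*np.cos(th)]
E
python3 - <<'E'
from g import *
deckL=[(-.12,.097,.05),(-.12,-.132,.05),(.12,-.132,.05)]
dt=tc([(46,396),(391,413),(415,56)]); ds=sc([(22,203),(120,322),(420,256)])
pad=[(.166,.05,.0425),(.166,-.05,.0425),(.13,-.05,.0425),(.13,.05,.0425)]
pt=tc([(56,221),(230,230),(238,184),(68,175)])
fr=[(.168,.076,.04),(.168,-.076,.04)]; fs=sc([(137,22),(213,68)]); ft=tc([(12,222)])
def r(q):
    x,y,a,hx,hy,th=q[:6]
    return [(proj("top",W(x,y,a,deckL))-dt),(proj("scene",W(x,y,a,deckL))-ds),
      proj("top",W(x,y,a,hood(hx,hy,th,pad)))-pt, proj("scene",W(x,y,a,hood(hx,hy,th,fr)))-fs, proj("top",W(x,y,a,hood(hx,hy,th,fr[:1])))-ft]
o=least_squares(lambda q:np.concatenate([v.ravel() for v in r(q)]),[.4,.05,0,.08,.02,.6],loss="soft_l1")
print(o.x.round(4)); [print(v.round(1).tolist()) for v in r(o.x)]
x,y,a,hx,hy,th=o.x
for t in(th,.3,.1,0): print("pad",t,W(x,y,a,hood(hx,hy,t,[(.148,0,.0425)])).round(4))
# points by two-view triangulation
def tri(a,b,z0):
    f=lambda p:np.r_[(proj("top",p)-tc([a]))[0],(proj("scene",p)-sc([b]))[0]]
    g=least_squares(f,[.4,-.1,z0]);
    h=least_squares(lambda p:(proj("top",np.r_[p,z0])-tc([a]))[0],[.4,-.1]); k=least_squares(lambda p:(proj("scene",np.r_[p,z0])-sc([b]))[0],[.4,-.1])
    return g.x.round(4),g.fun.round(1),"top@z",h.x.round(4),"scene@z",k.x.round(4)
print("green",tri((714,459),(224,510),.038));print("grey",tri((627,455),(184,458),.038))
print("red",tri((358,281),(217,264),.066)); print("rockfront edge mid",tri((355,341),(180,282),.06))
E
```

```text
[ 0.5605  0.0405 -0.0773  0.0917  0.0101  0.6541]
[[-0.2, -0.1], [0.7, 1.0], [0.3, -0.5]]
[[-0.7, -0.2], [-0.6, -1.1], [2.4, -1.7]]
[[-0.4, -0.2], [0.2, 0.1], [0.5, 0.1], [0.2, -0.1]]
[[-0.2, -0.7], [0.4, 0.8]]
[[-0.8, 0.3]]
pad 0.6541117539982996 [[0.5614 0.0506 0.1798]]
pad 0.3 [[0.5242 0.0534 0.1403]]
pad 0.1 [[0.5101 0.0545 0.1131]]
pad 0 [[0.5051 0.0549 0.0985]]
green (array([ 0.3971, -0.2914,  0.0346]), array([-0.3,  0.6,  0.4, -0. ]), 'top@z', array([ 0.3989, -0.2917]), 'scene@z', array([ 0.3943, -0.2955]))
grey (array([ 0.4016, -0.2345,  0.035 ]), array([-0.1,  0.3,  0.2, -0. ]), 'top@z', array([ 0.4025, -0.2345]), 'scene@z', array([ 0.3992, -0.2386]))
red (array([ 0.5183, -0.0599,  0.0606]), array([-0.2,  0.4,  0.4, -0. ]), 'top@z', array([ 0.5191, -0.0608]), 'scene@z', array([ 0.5123, -0.0698]))
rockfront edge mid (array([ 0.485 , -0.0597,  0.0548]), array([ 0.9, -1.8, -1.5,  0. ]), 'top@z', array([ 0.4805, -0.0579]), 'scene@z', array([ 0.4827, -0.071 ]))
```

{"api": "inch_along", "payload": {"deltas": "0 0 -0.01 0.1525 0;0 0 -0.01 0.1525 0", "squeeze": 20}}

```text
t: 0.35
eef_pos: [0.1241, -0.5355, 0.2509]
eef_rot: [-0.0, 0.041, 0.999, 0.001]
contact_force: [0.3, 0.3, -0.3]
grip_width: 0.0516
gripper_force: 0.0
```

```bash
cat >to.py <<'E'
import sys,numpy as np
from station import bot
from scipy.spatial.transform import Rotation as R
s=bot.sense();q=s["eef_rot"];r=R.from_quat(np.r_[q[1:],q[0]])
print("pos",s["eef_pos"].round(4),"F",s["contact_force"].round(1),"t",s["t"])
p=s["eef_pos"]
for a in sys.argv[1:]:
    g=np.array(eval(a));print(a,"tool delta",r.inv().apply(g-p).round(4));p=g
E
python3 to.py .5614,.0506,.215 .5614,.0506,.1798 .5432,.0518,.1617 .5242,.0534,.1403 .51,.0545,.1131 .505,.055,.0985
```

```text
pos [ 0.1241 -0.5355  0.2509] F [ 0.3  0.3 -0.3] t 0.35
.5614,.0506,.215 tool delta [-0.3877  0.6199  0.0365]
.5614,.0506,.1798 tool delta [-0.     -0.      0.0352]
.5432,.0518,.1617 tool delta [ 0.0182 -0.0003  0.0181]
.5242,.0534,.1403 tool delta [0.0191 0.     0.0214]
.51,.0545,.1131 tool delta [ 0.0142 -0.0001  0.0272]
.505,.055,.0985 tool delta [0.005  0.0001 0.0146]
```

{"api": "inch_along", "payload": {"deltas": "-0.03 0.047 0 0 0;-0.03 0.047 0 0 0;-0.03 0.047 0 0 0;-0.03 0.047 0 0 0;-0.03 0.047 0 0 0;-0.03 0.047 0 0 0;-0.03 0.047 0 0 0;-0.03 0.047 0 0 0;-0.03 0.047 0 0 0;-0.03 0.047 0 0 0;-0.03 0.047 0 0 0;-0.03 0.047 0 0 0"}}

```text
t: 1.85
eef_pos: [0.5273, 0.0005, 0.251]
eef_rot: [-0.0, 0.038, 0.999, -0.0]
contact_force: [1.6, -0.4, 0.3]
grip_width: 0.0002
gripper_force: 0.0
```

```bash
python3 to.py .5614,.0506,.215
```

```text
pos [5.273e-01 5.000e-04 2.510e-01] F [ 1.6 -0.4  0.3] t 1.85
.5614,.0506,.215 tool delta [-0.0302  0.0526  0.036 ]
```

{"api": "inch_along", "payload": {"deltas": "-0.014 0.028 0 0 0;-0.014 0.028 0 0 0;0 0 0.018 0 0;0 0 0.018 0 0;0 0 0 0 0"}}

```text
t: 2.48
eef_pos: [0.5578, 0.0523, 0.2135]
eef_rot: [-0.002, 0.039, 0.999, -0.001]
contact_force: [-0.3, 0.2, 0.2]
grip_width: -0.0
gripper_force: 0.0
```

```bash
python3 to.py .5614,.0506,.1798; python3 - <<'E'
from station import cams
import cv2
a=cams.snapshot("top")["color"][130:290,150:350,::-1];b=cams.snapshot("scene")["color"][110:270,190:390,::-1]
cv2.imwrite("pics/c1.png",cv2.resize(cv2.hconcat([a,b]),None,fx=2,fy=2,interpolation=2))
E
```

```text
pos [0.5578 0.0523 0.2135] F [-0.3  0.2  0.2] t 2.475
.5614,.0506,.1798 tool delta [-0.0038 -0.0014  0.0337]
```

View pics/c1.png

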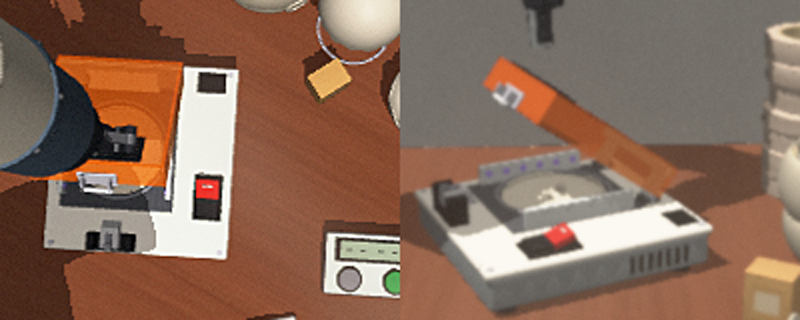

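The gripper shuts over the black pad (the fingertip is at about (540,40) in the right-hand half, above the hood). Next I follow the arc down.

{"api": "inch_along", "payload": {"deltas": "-0.003 -0.001 0.017 0 0;0 0 0.017 0 0;0.009 0 0.009 0 0;0.009 0 0.009 0 0;0.01 0 0.011 0 0;0.009 0 0.01 0 0;0.007 0 0.013 0 0;0.007 0 0.013 0 0;0 0 0 0 0"}}

```text
t: 3.7
eef_pos: [0.5109, 0.0551, 0.1168]
eef_rot: [0.0, 0.039, 0.999, 0.0]
contact_force: [-0.8, -0.3, 1.3]
grip_width: -0.0002
gripper_force: 0.6
```

```bash
python3 to.py .505,.055,.0985
```

```text
pos [0.5109 0.0551 0.1168] F [-0.8 -0.3  1.3] t 3.7
.505,.055,.0985 tool delta [ 0.0059 -0.0006  0.0183]
```

{"api": "inch_along", "payload": {"deltas": "0.002 0 0.004 0 0;0.002 0 0.004 0 0;0.001 0 0.004 0 0;0.001 0 0.004 0 0;0 0 0.003 0 0;0 0 0.002 0 0;0 0 0 0 0;0 0 0 0 0"}}

```text
t: 4.7
eef_pos: [0.505, 0.0557, 0.0982]
eef_rot: [0.001, 0.038, 0.999, 0.0]
contact_force: [-10.4, 1.3, 23.3]
grip_width: -0.0001
gripper_force: 12.2
```

```bash
python3 to.py
```

```text
pos [0.505  0.0557 0.0982] F [-10.4   1.3  23.3] t 4.7
```

A force of 23 N means the hard stop is reached. I'll lift off and look.

{"api": "inch_along", "payload": {"deltas": "0 0 -0.01 0 0;0 0 -0.02 0 0;0 0 -0.03 0 0;0 -0.06 -0.02 0 0;0 -0.06 0 0 0;0 0 0 0 0"}}

```text
t: 5.45
eef_pos: [0.4948, -0.0662, 0.1746]
eef_rot: [-0.001, 0.041, 0.999, 0.0]
contact_force: [0.5, -0.2, -0.6]
grip_width: -0.0
gripper_force: 0.0
```

```bash
python3 to.py .5205,-.0615,.09 .5205,-.0615,.066; python3 - <<'E'
from station import cams
import cv2
a=cams.snapshot("top")["color"][130:290,150:350,::-1];b=cams.snapshot("scene")["color"][110:270,190:390,::-1]
cv2.imwrite("pics/c2.png",cv2.resize(cv2.hconcat([a,b]),None,fx=2,fy=2,interpolation=2))
E
```

```text
pos [ 0.4948 -0.0662  0.1746] F [ 0.5 -0.2 -0.6] t 5.45
.5205,-.0615,.09 tool delta [-0.0253  0.0068  0.0845]
.5205,-.0615,.066 tool delta [-0.    -0.     0.024]
```

View pics/c2.png

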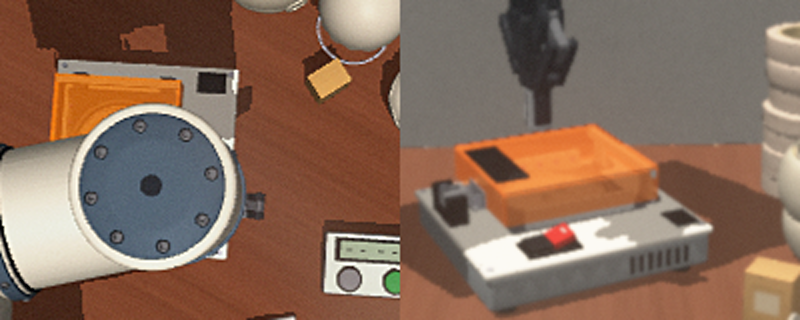

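The hood stays shut with the latch caught (right half, about (460,195)). Next is the rocker.

{"api": "inch_along", "payload": {"deltas": "-0.013 0.003 0.03 0 0;-0.012 0.004 0.03 0 0;0 0 0.02 0 0;0 0 0 0 0"}}

```text
t: 6.05
eef_pos: [0.52, -0.0572, 0.0931]
eef_rot: [-0.002, 0.038, 0.999, -0.0]
contact_force: [-0.4, 0.4, -0.6]
grip_width: -0.0001
gripper_force: 0.0
```

```bash
python3 to.py .5205,-.0615,.066
```

```text
pos [ 0.52   -0.0572  0.0931] F [-0.4  0.4 -0.6] t 6.05
.5205,-.0615,.066 tool delta [-0.001  -0.0043  0.0271]
```

{"api": "inch_along", "payload": {"deltas": "0 0 0.01 0 0;0 0 0.01 0 0;0 0 0.004 0 0;0 0 0.002 0 0;0 0 0.002 0 0;0 0 0.002 0 0;0 0 0 0 0"}}

```text
t: 6.92
eef_pos: [0.5219, -0.0583, 0.0655]
eef_rot: [0.001, 0.039, 0.999, -0.0]
contact_force: [1.0, -0.1, 2.0]
grip_width: 0.0002
gripper_force: 0.8
```

```bash
python3 to.py .5205,-.0615,.06
```

```text
pos [ 0.5219 -0.0583  0.0655] F [ 1.  -0.1  2. ] t 6.925
.5205,-.0615,.06 tool delta [ 0.0012 -0.0033  0.0055]
```

{"api": "inch_along", "payload": {"deltas": "0 -0.001 0.002 0 0;0 0 0.002 0 0;0 0 0.002 0 0;0 0 0.002 0 0;0 0 0 0 0"}}

```text
t: 7.55
eef_pos: [0.5209, -0.0594, 0.0597]
eef_rot: [0.0, 0.038, 0.999, -0.0]
contact_force: [-8.2, 4.2, 23.0]
grip_width: -0.0001
gripper_force: 11.4
```

```bash
python3 to.py
```

```text
pos [ 0.5209 -0.0594  0.0597] F [-8.2  4.2 23. ] t 7.55
```

{"api": "inch_along", "payload": {"deltas": "0 0 -0.02 0 0;0 0 -0.03 0 0;0 0 -0.04 0 0;0.03 -0.05 0 0 0;0.03 -0.05 0 0 0;0.03 -0.05 0 0 0;0.03 -0.05 0 0 0;0 0 0 0 0"}}

```text
t: 8.55
eef_pos: [0.3831, -0.2514, 0.1465]
eef_rot: [-0.001, 0.041, 0.999, 0.0]
contact_force: [0.9, -0.1, -0.2]
grip_width: 0.0004
gripper_force: 0.0
```

```bash
python3 to.py .398,-.292,.055; python3 - <<'E'
from station import cams
import cv2
a=cams.snapshot("top")["color"][130:290,150:350,::-1];b=cams.snapshot("scene")["color"][170:330,190:390,::-1]
cv2.imwrite("pics/c3.png",cv2.resize(cv2.hconcat([a,b]),None,fx=2,fy=2,interpolation=2))
E
```

```text
pos [ 0.3831 -0.2514  0.1465] F [ 0.9 -0.1 -0.2] t 8.55
.398,-.292,.055 tool delta [-0.0183 -0.0392  0.0914]
```

View pics/c3.png

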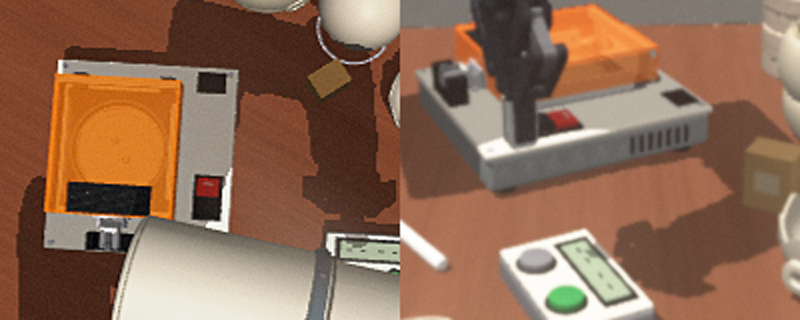

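The hood is still latched, and the red half at (562,120) now lies flush, so the lamp is on. Next is the start key.

{"api": "inch_along", "payload": {"deltas": "-0.018 -0.039 0 0 0;0 0 0.04 0 0;0 0 0.04 0 0;0 0 0.011 0 0;0 0 0 0 0"}}

```text
t: 9.28
eef_pos: [0.4015, -0.2892, 0.0561]
eef_rot: [-0.001, 0.038, 0.999, -0.0]
contact_force: [0.4, -0.6, 0.5]
grip_width: 0.0001
gripper_force: 0.0
```

```bash
python3 to.py .398,-.292,.038
```

```text
pos [ 0.4015 -0.2892  0.0561] F [ 0.4 -0.6  0.5] t 9.275
.398,-.292,.038 tool delta [ 0.0032 -0.003   0.0181]
```

{"api": "inch_along", "payload": {"deltas": "0.003 -0.003 0.006 0 0;0 0 0.006 0 0;0 0 0.003 0 0;0 0 0.002 0 0;0 0 0.002 0 0;0 0 0.002 0 0;0 0 0.001 0 0;0 0 0 0 0"}}

```text
t: 10.28
eef_pos: [0.3979, -0.2925, 0.0342]
eef_rot: [0.0, 0.039, 0.999, -0.0]
contact_force: [-0.9, 0.5, 3.6]
grip_width: -0.0001
gripper_force: 1.7
```

```bash
python3 to.py
```

```text
pos [ 0.3979 -0.2925  0.0342] F [-0.9  0.5  3.6] t 10.275
```

{"api": "inch_along", "payload": {"deltas": "0 0 0.001 0 0;0 0 0.0005 0 0;0 0 0 0 0"}}

```text
t: 10.65
eef_pos: [0.398, -0.2926, 0.0335]
eef_rot: [0.0, 0.038, 0.999, -0.0]
contact_force: [-3.5, 2.9, 10.1]
grip_width: -0.0001
gripper_force: 5.2
```

```bash
python3 to.py
```

```text
pos [ 0.398  -0.2926  0.0335] F [-3.5  2.9 10.1] t 10.65
```

The force rises to 10 N at the stop, against 4 N for the spring, so the key is right down. I'll lift away and check.

{"api": "inch_along", "payload": {"deltas": "0 0 -0.005 0 0;0 0 -0.015 0 0;0 0 -0.05 0 0;0 0 -0.05 0 0;0.03 -0.05 -0.02 0 0;0.03 -0.05 0 0 0;0 -0.06 0 0 0;0 -0.06 0 0 0;0 0 0 0 0;0 0 0 0 0"}}

```text
t: 11.9
eef_pos: [0.3208, -0.5069, 0.1717]
eef_rot: [-0.0, 0.039, 0.999, 0.001]
contact_force: [0.8, 0.5, 0.7]
grip_width: -0.0003
gripper_force: 0.0
```

```bash
python3 - <<'E'
from station import cams
import cv2
a=cams.snapshot("top")["color"][150:290,160:370,::-1];b=cams.snapshot("scene")["color"][190:330,190:390,::-1]
cv2.imwrite("pics/c4.png",cv2.resize(cv2.hconcat([a,b]),None,fx=1.95,fy=1.95,interpolation=2))
E
```

```text
(no output)
```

View pics/c4.png

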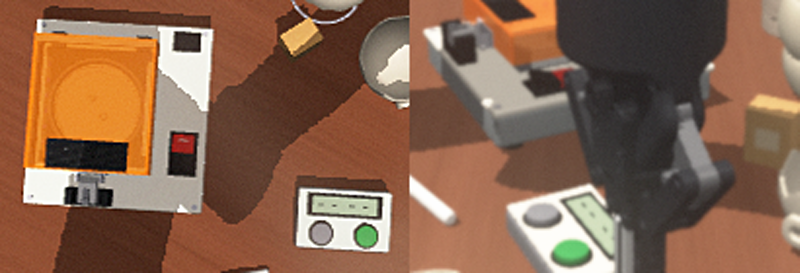

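The hood is latched, the red half is down at (183,143), and the timer's corner is still at (298,187) with the green key up.

```bash
python3 -c "
from station import job
print(job.close_job())"
```

```text
the job is handed in; nothing more can be done
None
```

I handed the job in at about 12 s: the hood is latched shut, the lamp rocker is flipped to on, and the green start key went right down and came back up, with the timer not visibly moved; no verdict came back.

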